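# Set the working gap of a clockmaker's hand press

### The job

Draw the locking pin up out of its bore beside the handwheel of the bench press and park it, hanging by its collar, in the open notch farther out on the same bracket. Then grip the wheel's wooden spinner handle, wind it clockwise (seen from above) until the press is closed against its stop, back it off exactly two full turns, and finish still gripping the handle there so that the setting cannot creep. Leave the other things on the bench as they are.

Things in the scene. Friction and masses are not known exactly. Their poses are not given: they have to be found in the camera images.
- press: grey bench press, bolted down, foot 130 x 220 mm. Origin at bench level under the wheel's axis, z up. Column at +y; a 50 mm wide arm runs from it under the wheel and on to -y as a flat bracket, top at z 150 mm, end at y -150 mm. In the bracket: an 11.6 mm bore at (0, -74 mm) and, at its -y end, a notch open to -y. Above z 174 mm only handle and pin stand up
- notch (a point): middle of the parking notch, on the bracket's top face (150 mm high); axes as the press. Slot 13 mm wide (along x) between two prongs, closed end 13 mm to the +y side of this point, open end 25 mm to the -y side, right through the 16 mm thick bracket
- pin: loose steel locking pin, 102 mm long, 0.06 to 0.11 kg. Origin at its foot's centre, z along it, up. From the foot: shank 10 mm thick to 35 mm (chamfered), collar 24 mm thick to 40 mm, neck 10 mm thick to 70 mm, round grip 18 mm thick to 102 mm. Starts upright in the bore, collar on the bracket, neck in the way of the wheel's dog; comes out straight up
- pin_collar (a point): centre of the underside of the pin's collar, 35 mm above its foot; parked, it lies on the bracket's top face
- wheel (a joint): angle of the dark level handwheel (rim 114 mm across), rad, over all turns: 0 at the closed stop, growing anticlockwise from above, far end 22; starts 2.9 to 6.3. At q the handle lies at angle pi + q about z from the press's +x. Even friction 0.06 N m, no spring. A dog on the rim, 50 degrees anticlockwise of the handle, reaching 84 mm from the axis, hits the pin in its bore
- hub (a point): centre of the handwheel on its axis, level with the top of the rim (174 mm above the bench); axes as the press
- handle: round wooden spinner handle standing up from the wheel's rim, 20 mm thick, 48 mm high, 50 mm from the wheel's axis; origin at the centre of its foot, level with the rim's top. It spins freely about its own upright axis, so a gripper may keep its orientation while the handle goes round
- movement: bystander: brass clock frame with four steel pillars on a black conical stand, 120 x 90 mm, 114 mm high; origin under its centre
- loupe: bystander: black eye loupe, 34 mm across, 30 mm high; origin under its centre
- oil: bystander: small amber oil bottle, 36 mm across, 70 mm high; origin under its centre
- driver: bystander: screwdriver lying on the bench, 160 mm long; origin under its middle
Things that resemble listed ones, but are neither listed nor needed, are in the scene too. Leave any yellow look-alike of the pin alone.

How it is judged:
By the outcome, as a careful person would: the job done as asked, in the order asked, and still so for the second after the job is handed in, while the arm keeps its last pose, push and grip.
It also fails if it takes over 70 s, if anything falls off the work surface, if the arm or the gripper's body presses on something with over 40 N, if the wrist force passes 120 N, or if a joint passes its speed limit or range.

### The arm

A 6-joint arm with a two-finger parallel gripper is mounted at the origin on the work surface. World frame = base frame: x ahead of the robot, y to its left, z up, the work surface at z = 0. Lengths are in mm, angles in rad, forces in N, time in s.
With the tool pointing down it reaches from about 275 to 750 mm from the base axis. Payload 10.2 kg.
Tool frame: the origin (TCP) lies between the finger pads, 19 mm behind the fingertips; this is the grasp point; z points along the fingers, y is the line along which they close (so a half turn about z gives the same grasp; the last joint's range is limited). The gripper opens to 85 mm and grips with 20 to 120 N. Pads are 22 mm wide; open, the fingers measure 114 mm over their backs; the gripper's body (76 mm by 85 mm) begins 54 mm behind the grasp point. The pads swing forward as they close: fully open they stand 13 mm farther back than shut.
Start: joints at [1.107, 0.313, 1.498, -0, 1.331, -0.223], TCP at [125.214, 509.855, 249.994] pointing down, gripper open.
Joint ranges: [-2.94, 2.94], [-0.97, 2.17], [0.19, 2.56], [-1.23, 4.37], [0.02, 3.11], [-2.88, 2.88]. Speed limits (rad/s): [2.39, 2.39, 3.01, 3.14, 3.14, 3.14].

### API

Orientations are given as a unit quaternion [w, x, y, z].
In Python, from rig import status, capture, camera_info, ticket gives the robot as it stands.
- The arm moves only by the shell command python3 -m crank 'ROWS' [FORCE]. ROWS is JSON, a list of rows, each a list of 7 numbers: the shift along the tool's x, y, z as a fraction of full scale, then the turn, a rotation vector about the tool's x, y, z as a fraction of full scale, then the closure, from 0 (fully open) to 1 (shut). A call has 1 to 12 rows; each row is the pose to reach, as a shift and turn from the pose commanded when the call began, along the tool's axes at that moment; what a row does not reach only later rows make up. Full scale, the value 1, is 0.1 m for a shift and 45 degrees for a turn. A row lasts 1/10 s, in which the tool goes at most 50 mm and 8.59 degrees, less where a joint would pass 70% of its speed; a pose out of reach is approached as far as the arm can. A call with a number of a shift or a turn outside -1 to 1 is refused whole. A call with a gripper value outside its range is refused whole. The fingers move at their own pace and stop on an object; FORCE is the grip in N (left out, the last holds). Time passes only in rows, so rows that repeat a pose let the fingers close. It gives the time, the measured TCP pose, the force, the opening and the grip force at its end, in the units of the state.
- status.sense(): the state, without advancing time (a new reading comes with each control period).
- capture(name): name is "side" or "top" or "wrist"; returns (picture, depth): 420x560x3 uint8, red, green, blue; 420x560 float32, mm along the optical axis (not along the pixel's ray), 0 where there is no reading.
- camera_info(name): a dict with "K" (3x3 intrinsics, pixels), "camera_from_world" (4x4, takes a point from world to camera coordinates). Camera axes: x right, y up, looking along -z (the intrinsics and any distortion apply to the point x, -y, -z); pixel columns grow to the right and rows downward; lengths in mm; the calibration is good to about 2 mm. A picture is of the moment at which its call begins: read the wrist's pose just before it. camera_info takes no time and is no camera call; for the wrist camera it gives the pose at the moment of the call.
- ticket.finish_job(): hands the job in; it is judged then, once.
The state is a dict: "time_s": time; "joints": joint angles; "dq": joint speeds; "tau": joint torques, N m; "eef_pos": TCP position; "ee_rot": TCP orientation; "force": force on the tool from outside, world axes, zero at the start; "wrist_torque": the same for the moment, N m; "grip_width": opening from 0.0 (shut) to 1.0 (fully open); "grip_force": force on a finger pad.
Only numpy, scipy, OpenCV 4.12 (cv2) and the standard library are available. Lean on these libraries where they do the work, as an engineer would, in place of code of your own. Each camera call takes 0.05 s, during which the arm holds its last target. There are 200 camera calls.

## Working session

There is one attempt and no reset: what is moved stays moved. The work goes in short steps, Python scripts to look and compute and a shell command to move; the robot and the scene stay as the last step left them, time stands still between calls to the robot, and variables do not carry over. Pictures are saved under pics/ and viewed, at most 10 in all, crops included, and the job is handed in when it is done.

```bash
ls; mkdir -p pics; python3 - <<'E'
from rig import status,capture,camera_info
import cv2,numpy as np
s=status.sense();print(s)
for n in("top","side"):
    p,d=capture(n);i=camera_info(n);np.savez(f"{n}.npz",p=p,d=d,K=i["K"],T=i["camera_from_world"])
    print(n,i)
    cv2.imwrite(f"pics/{n}0.png",p[:,:,::-1])
E
```

```text
pics
{'time_s': 0.0, 'joints': array([ 1.10661582e+00,  3.13449683e-01,  1.49845048e+00,  1.06449430e-05,
        1.33103498e+00, -2.23410258e-01]), 'dq': array([ 0.00168655,  0.00168343, -0.00079043, -0.00080207, -0.00108894,
       -0.00188387]), 'tau': array([ 1.91136336e-03, -4.12269795e+01, -2.59741724e+01, -1.22052952e-04,
        4.17128336e-03,  3.38313203e-05]), 'eef_pos': array([125.08842277, 509.62723661, 249.43019089]), 'ee_rot': array([-2.31119772e-04,  1.20095786e-01,  9.92762082e-01, -6.30226101e-04]), 'force': array([-0.07883841, -0.37045137,  0.87265871]), 'wrist_torque': array([-0.03592657,  0.01049371,  0.04766867]), 'grip_force': 0.0, 'grip_width': 1.0025187932430342}
top {'K': array([[488.78322509,   0.        , 279.28842948],
       [  0.        , 488.78322509, 208.07772999],
       [  0.        ,   0.        ,   1.        ]]), 'camera_from_world': array([[ 2.19682878e-02, -9.99756341e-01, -2.15720533e-03,
        -2.03386549e+01],
       [ 9.96080814e-01,  2.17025108e-02,  8.57438811e-02,
        -5.42738611e+02],
       [-8.56761720e-02, -4.03239710e-03,  9.96314877e-01,
        -1.23279111e+03],
       [ 0.00000000e+00,  0.00000000e+00,  0.00000000e+00,
         1.00000000e+00]])}
side {'K': array([[404.63236888,   0.        , 278.72924441],
       [  0.        , 404.63236888, 216.62365404],
       [  0.        ,   0.        ,   1.        ]]), 'camera_from_world': array([[ 6.92556890e-01, -7.21347282e-01,  4.80130962e-03,
        -4.00240080e+02],
       [ 3.73176300e-01,  3.63962275e-01,  8.53387902e-01,
        -2.93082234e+02],
       [-6.17336539e-01, -5.89227937e-01,  5.21254291e-01,
        -6.52068618e+02],
       [ 0.00000000e+00,  0.00000000e+00,  0.00000000e+00,
         1.00000000e+00]])}
```

View pics/top0.png

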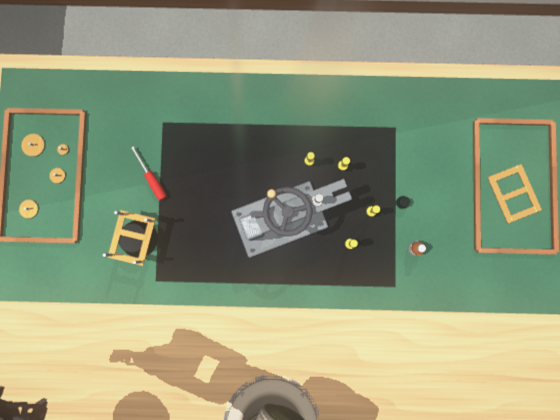

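View pics/side0.png

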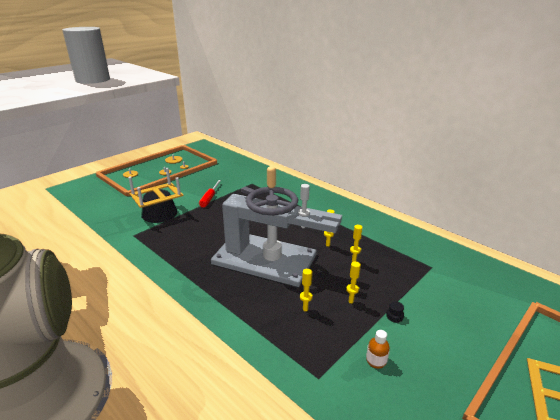

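The top view shows the steel pin at about (318,200) beside the wheel (hub 288,211). The wooden handle is at (271,194) and the notch at about (345,187). Pin candidates: the silver one at (318,200), and yellow ones at (310,158), (344,163), (373,210) and (351,243). Only the silver one stands in the bracket's bore and is steel, so that is the pin. I'll measure next and confirm it in a crop.

```bash
cat > h.py <<'E'
import numpy as np,cv2
from rig import status,capture,camera_info
from scipy.spatial.transform import Rotation as R
def grab(n):
    i=camera_info(n);p,d=capture(n);return p,d,i["K"],i["camera_from_world"]
def cloud(d,K,T):
    v,u=np.mgrid[:d.shape[0],:d.shape[1]]
    c=np.stack([(u-K[0,2])/K[0,0]*d,-(v-K[1,2])/K[1,1]*d,-d],-1)
    return (c-T[:3,3])@T[:3,:3]
def proj(P,K,T):
    c=np.atleast_2d(P)@T[:3,:3].T+T[:3,3]
    return np.stack([K[0,0]*c[:,0]/-c[:,2]+K[0,2],K[1,1]*-c[:,1]/-c[:,2]+K[1,2]],-1)
E
python3 - <<'E'
from h import *
for n in("top","side"):
    f=np.load(n+".npz");p,d,K,T=f["p"],f["d"],f["K"],f["T"];W=cloud(d,K,T)
    if n=="top":
        img=cv2.resize(p[140:270,220:400],None,fx=4,fy=4,interpolation=cv2.INTER_CUBIC);cv2.imwrite("pics/topc.png",img[:,:,::-1])
        m=np.zeros(d.shape,bool);m[165:262,225:362]=1
    else: m=np.zeros(d.shape,bool);m[160:285,205:345]=1
    m&=d>0
    z=W[...,2]; hsv=cv2.cvtColor(p,cv2.COLOR_RGB2HSV)
    sel=lambda a,b:W[m&(z>a)&(z<b)]
    ring=sel(166,182); c=np.median(ring,0);
    # circle fit to ring pts
    from scipy.optimize import least_squares
    ring=ring[np.hypot(*(ring-c)[:,:2].T)<80]
    r=least_squares(lambda q:np.hypot(ring[:,0]-q[0],ring[:,1]-q[1])-51,c[:2],loss="soft_l1",f_scale=3)
    print(n,"hub",r.x,"z",np.median(ring[:,2]),len(ring))
    hi=W[m&(z>196)&(z<235)]; col=hsv[m&(z>196)&(z<235)]
    w=col[:,1]>90
    for nm,q in(("handle",hi[w]),("pin",hi[~w])):
        if len(q): print(nm,q.mean(0),q[:,2].max(),len(q),q[:,:2].min(0),q[:,:2].max(0))
    br=sel(143,157); print("bracket",len(br),np.median(br[:,2]))
    np.save(n+"_br.npy",br)
E
```

```text
top hub [522.89169614 -25.38109601] z 171.42762283517763 1111
handle [556.67110727   6.81653288 218.29382302] 222.77466062557895 19 [549.94693577   0.76411264] [565.61379439  16.18557747]
pin [553.01768331 -46.26084667 215.638845  ] 225.0692417751982 108 [ 542.24350634 -101.97035573] [565.3090047  18.3484303]
bracket 1719 148.61786460460937
side hub [523.30772777 -29.15958821] z 172.12712913427802 915
handle [556.7132769    4.62368609 211.12999049] 223.15807410276184 111 [549.27063487  -1.75440847] [567.76983342  16.11147657]
pin [549.97906247 -96.4014408  208.93655715] 222.34412498220811 101 [ 544.15293229 -105.33752015] [561.32309453  15.04262574]
bracket 1204 149.88426296958767
```

View pics/topc.png

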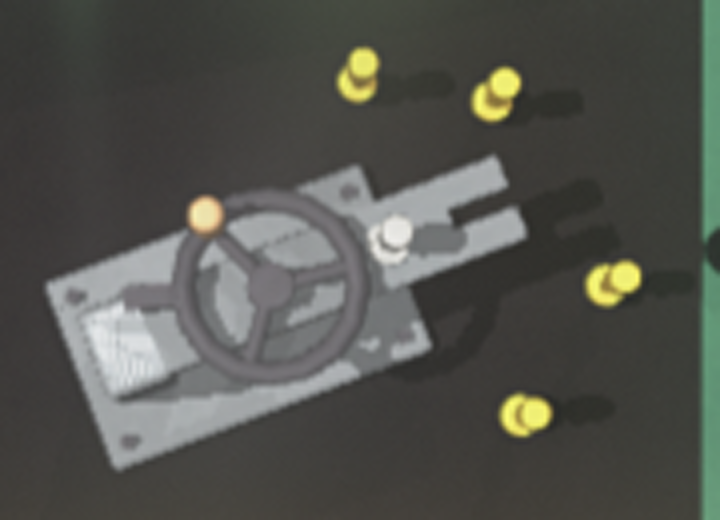

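The crop confirms it: the steel-white pin stands in the bracket at crop (395,235). The four yellow look-alikes stand on the bench around it. The handle is at (205,213), the dog at (140,297) and the notch at (485,205). The estimates are hub ≈ (523,-27), pin ≈ (551,-98), press yaw ≈ 21.5° and q ≈ 3.5. I'll move above the pin for a closer look.

```bash
python3 -m crank '[[-0.93,-0.81,-0.13,0,0,0,0],[-0.93,-0.81,-0.13,0,0,0,0],[-0.93,-0.81,-0.13,0,0,0,0]]' && python3 -m crank '[[-0.93,-0.81,-0.13,0,0,0,0],[-0.93,-0.81,-0.13,0,0,0,0],[-0.93,-0.81,-0.13,0,0,0,0]]' && python3 -m crank '[[-0.93,-0.81,-0.13,0,0,0,0],[-0.93,-0.81,-0.13,0,0,0,0],[-0.93,-0.81,-0.13,0,0,0,0]]' && python3 -m crank '[[-0.93,-0.81,-0.13,0,0,0,0],[-0.93,-0.81,-0.13,0,0,0,0],[-0.93,-0.81,-0.13,0,0,0,0]]'
```

```text
time_s: 0.4
eef_pos: [197.3, 406.8, 263.1]
ee_rot: [0.0, 0.121, 0.993, -0.0]
force: [-0.4, 0.0, 0.2]
grip_width: 0.998
grip_force: 0.0
time_s: 0.7
eef_pos: [268.5, 305.8, 276.2]
ee_rot: [0.0, 0.121, 0.993, -0.0]
force: [0.4, 0.4, 0.4]
grip_width: 0.998
grip_force: 0.0
time_s: 1.0
eef_pos: [339.6, 204.8, 289.2]
ee_rot: [0.0, 0.121, 0.993, -0.0]
force: [-0.1, 0.4, 0.9]
grip_width: 0.998
grip_force: 0.0
time_s: 1.3
eef_pos: [410.7, 103.7, 302.1]
ee_rot: [0.0, 0.121, 0.993, -0.0]
force: [-0.4, 0.7, -0.4]
grip_width: 1.0
grip_force: 0.0
```

```bash
python3 -m crank '[[-0.93,-0.81,-0.13,0,0,0,0],[-0.93,-0.81,-0.13,0,0,0,0],[-0.93,-0.81,-0.13,0,0,0,0]]' && python3 -m crank '[[-0.93,-0.81,-0.13,0,0,0.2,0],[-0.93,-0.81,-0.13,0,0,0.4,0],[-0.93,-0.81,-0.13,0,0,0.6,0],[-0.93,-0.81,-0.13,0,0,0.8,0],[-0.93,-0.81,-0.13,0,0,1,0],[-0.93,-0.81,-0.13,0,0,1,0]]' && python3 -m crank '[[0,0,0,0,0,0.216,0],[0,0,0,0,0,0.216,0],[0,0,0,0,0,0.216,0]]'
python3 - <<'E'
from h import *
s=status.sense();print(s["eef_pos"],R.from_quat(np.roll(s["ee_rot"],-1)).as_matrix().round(3),s["joints"].round(2))
p,d,K,T=grab("wrist");np.savez("w1.npz",p=p,d=d,K=K,T=T);cv2.imwrite("pics/w1.png",p[:,:,::-1])
print("cam at",-T[:3,:3].T@T[:3,3],K[0,0],proj([[523,-27,174],[551,-98,217]],K,T))
E
```

```text
time_s: 1.6
eef_pos: [481.6, 2.7, 314.7]
ee_rot: [-0.0, 0.121, 0.993, -0.0]
force: [-0.7, 1.0, -0.3]
grip_width: 0.998
grip_force: 0.0
time_s: 2.2
eef_pos: [551.2, -95.4, 327.4]
ee_rot: [-0.001, 0.493, 0.87, -0.0]
force: [0.3, 0.1, -0.9]
grip_width: 0.999
grip_force: 0.0
time_s: 2.5
eef_pos: [551.2, -95.2, 327.8]
ee_rot: [-0.0, 0.562, 0.827, -0.0]
force: [0.2, -0.1, 0.4]
grip_width: 1.0
grip_force: 0.0
[551.17022447 -95.15833122 327.77409642] [[-0.369  0.93  -0.   ]
 [ 0.93   0.369  0.   ]
 [ 0.    -0.    -1.   ]] [-0.38  0.35  1.25 -0.    1.55 -0.76]
cam at [520.90779509 -19.9094504  451.62918165] 291.7879766112817 [[278.17343963 118.08478855]
 [277.89379498 212.90269116]]
```

View pics/w1.png

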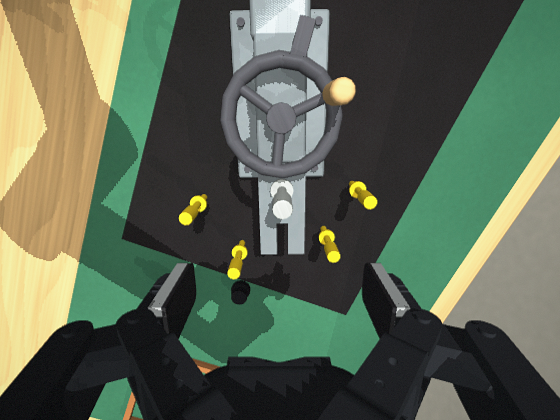

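The wrist view is centred on the press: hub (282,118), pin grip top (282,207), notch slot (282,240), handle (340,91). I'll fit these from its depth image.

```bash
cat >> h.py <<'E'
from scipy.optimize import least_squares
def cyl(q,r,x0):
    return least_squares(lambda c:np.hypot(q[:,0]-c[0],q[:,1]-c[1])-r,x0,loss="soft_l1",f_scale=1).x
E
python3 - <<'E'
from h import *
for n in("w1","top","side"):
    f=np.load(n+".npz");p,d,K,T=f["p"],f["d"],f["K"],f["T"];W=cloud(d,K,T)
    W=W[(d>0)];z=W[:,2]
    near=lambda c,r,a,b:W[(np.hypot(W[:,0]-c[0],W[:,1]-c[1])<r)&(z>a)&(z<b)]
    ring=near((523,-27),64,160,178);ring=ring[np.hypot(ring[:,0]-523,ring[:,1]+27)>38]
    top=ring[ring[:,2]>np.percentile(ring[:,2],60)]
    hub=cyl(top,50,(523,-27))
    out=[n,"hub",hub.round(1),np.percentile(ring[:,2],90).round(1)]
    for nm,c,r in(("pin",(551,-97),9),("handle",(557,6),10)):
        q=near(c,20,192,226);t=q[q[:,2]>np.percentile(q[:,2],95)-4]
        side=q[q[:,2]<np.percentile(q[:,2],95)-5]
        out+=[nm,"topmean",t[:,:2].mean(0).round(1),"mid",((t[:,:2].min(0)+t[:,:2].max(0))/2).round(1),"cyl",cyl(side,r,c).round(1) if len(side)>8 else None,"z",np.percentile(q[:,2],95).round(1),len(t)]
    # bracket edges: in frame yaw a about hub
    br=near((563,-130),70,144,156)
    a=np.radians(21.6);ex=np.array([np.cos(a),np.sin(a)]);ey=np.array([-ex[1],ex[0]])
    u=(br[:,:2]-hub)@ex;v=(br[:,:2]-hub)@ey
    k=(np.abs(u)<32)&(v<-85)&(v>-155);u,v=u[k],v[k]
    bins=np.arange(-148,-85,4.);lo=[];hi=[];ins=[]
    for b in bins:
        w=u[(v>=b)&(v<b+4)]
        if len(w)>8:
            lo.append((b+2,w.min()));hi.append((b+2,w.max()))
            if b<-118 :ins.append((round(b+2),(w[w<0].max().round(1),w[w>0].min().round(1)) if (w<0).any() and (w>0).any() else None))
    lo,hi=np.array(lo),np.array(hi)
    if len(lo)>3:out+=["\n edges lo",np.polyfit(*lo.T,1).round(3),"hi",np.polyfit(*hi.T,1).round(3),"mid@-125",(np.median(lo[:,1])+np.median(hi[:,1]))/2,"vmin",v.min().round(1),"z",np.median(br[:,2]).round(1),"slot",ins]
    print(*out)
    # foot-plate edge yaw via minAreaRect of the plate rows
    ft=near((500,20),200,8,40);print("   low pts",len(ft), np.median(ft[:,2]) if len(ft) else "")
E
```

```text
w1 hub [525.3 -26. ] 174.2 pin topmean [552.9 -93.1] mid [553.1 -93.4] cyl [553.2 -94. ] z 217.6 320 handle topmean [559.3   9.9] mid [559.5  10.1] cyl [560.   10.3] z 222.5 504 
 edges lo [-1.200e-02 -2.454e+01] hi [-5.0000e-03  2.5387e+01] mid@-125 1.3187537170435508 vmin -149.9 z 149.8 slot [(-146, (np.float64(-5.0), np.float64(8.7))), (-142, (np.float64(-5.0), np.float64(8.7))), (-138, (np.float64(-5.0), np.float64(8.7))), (-134, (np.float64(-5.0), np.float64(8.6))), (-130, (np.float64(-5.0), np.float64(8.6))), (-126, (np.float64(-5.0), np.float64(8.5))), (-122, (np.float64(-5.0), np.float64(8.4))), (-118, (np.float64(-6.1), np.float64(8.4)))]
   low pts 4480 17.818936646889455
top hub [523.  -27.2] 174.3 pin topmean [550.8 -94.7] mid [551.4 -95.1] cyl [551.  -95.8] z 218.5 32 handle topmean [558.2   9.4] mid [558.5   8.3] cyl [558.5   9.2] z 223.5 32 
 edges lo [ 6.000e-03 -2.218e+01] hi [-1.5000e-02  2.4083e+01] mid@-125 1.4872768501695184 vmin -150.6 z 148.8 slot [(-146, (np.float64(-6.5), np.float64(8.4))), (-142, (np.float64(-4.6), np.float64(8.9))), (-138, (np.float64(-5.2)
[... 271 characters left out ...]
931212636
side hub [524.4 -27.8] 174.2 pin topmean [551.6 -96.6] mid [553.  -96.5] cyl [554.6 -93.9] z 217.3 37 handle topmean [558.1   7. ] mid [559.4   7.6] cyl [561.2   9.8] z 222.3 31 
 edges lo [-6.0000e-03 -2.3255e+01] hi [1.2000e-02 2.8817e+01] mid@-125 2.4832983649938196 vmin -149.8 z 150.0 slot [(-146, (np.float64(-3.6), np.float64(8.8))), (-142, (np.float64(-2.1), np.float64(8.7))), (-138, (np.float64(-2.9), np.float64(8.9))), (-134, (np.float64(-4.3), np.float64(8.5))), (-130, (np.float64(-3.9), np.float64(8.0))), (-126, (np.float64(-5.4), np.float64(8.9))), (-122, (np.float64(-2.6), np.float64(9.5))), (-118, (np.float64(-2.9), np.float64(9.3)))]
   low pts 2906 18.107428496476608
```

```bash
python3 -m crank '[[-0.006,0.008,0.4,0,0,-0.013,0],[-0.006,0.008,0.78,0,0,-0.013,0],[-0.006,0.008,0.78,0,0,-0.013,0]]' && python3 -m crank '[[0,0,0.25,0,0,0,0],[0,0,0.49,0,0,0,0],[0,0,0.49,0,0,0,0]]' && python3 -m crank '[[0,0,0,0,0,0,0.6],[0,0,0,0,0,0,0.7],[0,0,0,0,0,0,0.8],[0,0,0,0,0,0,0.9],[0,0,0,0,0,0,0.9],[0,0,0,0,0,0,0.9],[0,0,0,0,0,0,0.9],[0,0,0,0,0,0,0.9]]' 40
python3 -c "
from h import *
s=status.sense();print(s['force'],s['wrist_torque'],s['eef_pos'],s['grip_width']*85)"
```

```text
time_s: 2.85
eef_pos: [550.4, -94.8, 245.6]
ee_rot: [-0.004, 0.558, 0.83, -0.001]
force: [0.7, -0.0, 0.1]
grip_width: 1.003
grip_force: 0.0
time_s: 3.15
eef_pos: [551.7, -95.3, 200.2]
ee_rot: [-0.002, 0.558, 0.83, -0.0]
force: [-0.2, 0.6, 0.6]
grip_width: 1.002
grip_force: 0.0
time_s: 3.95
eef_pos: [552.5, -95.4, 201.5]
ee_rot: [0.001, 0.559, 0.829, 0.0]
force: [1.4, 1.5, 4.2]
grip_width: 0.202
grip_force: 39.0
[1.36481873 1.53845147 4.19472368] [ 0.32240157 -0.34350264  0.00217926] [552.52123842 -95.42798965 201.52361852] 17.14227174768756
```

```bash
python3 -m crank '[[0,0,-0.1,0,0,0,0.9],[0,0,-0.2,0,0,0,0.9],[0,0,-0.3,0,0,0,0.9],[0,0,-0.4,0,0,0,0.9],[0,0,-0.5,0,0,0,0.9],[0,0,-0.5,0,0,0,0.9],[0,0,-0.5,0,0,0,0.9]]' 
python3 -m crank '[[-0.1,0,0,0,0,0,0.9],[-0.2,0,0,0,0,0,0.9],[-0.3,0,0,0,0,0,0.9],[-0.4,0,0,0,0,0,0.9],[-0.51,0,0,0,0,0,0.9],[-0.51,0,0,0,0,0,0.9],[-0.51,0,0,0,0,0,0.9]]' 
python3 - <<'E'
from h import *
s=status.sense();print(s["eef_pos"],s["force"])
p,d,K,T=grab("side");np.savez("s2.npz",p=p,d=d,K=K,T=T)
pw,dw,Kw,Tw=grab("wrist");np.savez("w2.npz",p=pw,d=dw,K=Kw,T=Tw)
a=cv2.resize(p[140:290,220:370],(400,400),interpolation=cv2.INTER_CUBIC);b=cv2.resize(pw[150:400,155:405],(400,400),interpolation=cv2.INTER_CUBIC)
cv2.imwrite("pics/lift.png",np.hstack([a,b])[:,:,::-1])
E
```

```text
time_s: 4.65
eef_pos: [552.1, -95.5, 251.0]
ee_rot: [-0.0, 0.559, 0.829, -0.0]
force: [-0.3, 0.2, -1.0]
grip_width: 0.201
grip_force: 39.0
time_s: 5.35
eef_pos: [571.3, -142.9, 250.8]
ee_rot: [-0.0, 0.559, 0.829, 0.0]
force: [0.0, -0.3, -0.9]
grip_width: 0.203
grip_force: 39.0
[ 571.3171731  -142.89916575  250.81963908] [ 0.02637261 -0.25561604 -0.85535758]
```

View pics/lift.png

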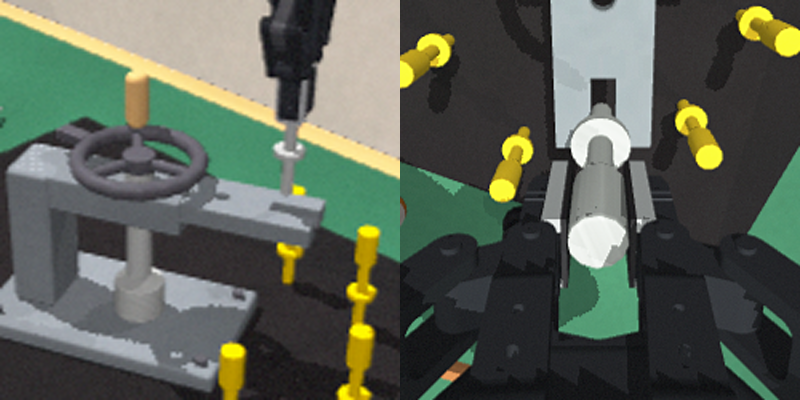

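The pin hangs upright in the grip (crop left panel: 288,170; right panel: 601,130) with its foot over the slot (603,95). I'll check its lateral alignment numerically.

```bash
python3 - <<'E'
from h import *
f=np.load("w2.npz");p,d,K,T=f["p"],f["d"],f["K"],f["T"];W=cloud(d,K,T)[d>0]
a=np.radians(22.2);ex=np.array([np.cos(a),np.sin(a)]);ey=np.array([-ex[1],ex[0]])
c=np.array([571.3,-142.9]);L=np.c_[(W[:,:2]-c)@ex,(W[:,:2]-c)@ey,W[:,2]]
b=L[(abs(L[:,2]-150)<5)&(abs(L[:,0])<32)&(L[:,1]>-26)&(L[:,1]<45)]
for v in range(-24,45,4):
    u=np.sort(b[(b[:,1]>=v)&(b[:,1]<v+4),0])
    if len(u)>5:
        g=np.diff(u);k=g.argmax();print(v+2,"edges",u[0].round(1),u[-1].round(1),"mid",((u[0]+u[-1])/2).round(2),"gap",u[k].round(1),u[k+1].round(1))
for z0,z1,r in((166,196,5),(199,203,12),(206,230,5),(237,262,9)):
    q=L[(L[:,2]>z0)&(L[:,2]<z1)&(np.hypot(L[:,0],L[:,1])<14)]
    if len(q)>20: print(z0,len(q),cyl(q,r,(0,0)).round(2),q[:,0].min().round(1),q[:,0].max().round(1))
E
```

```text
-22 edges -23.0 26.9 mid 1.96 gap -15.3 16.7
-18 edges -22.9 26.8 mid 1.96 gap -14.4 15.8
-14 edges -22.8 26.7 mid 1.94 gap -13.5 14.0
-10 edges -22.7 26.6 mid 1.95 gap -9.3 9.8
-6 edges -22.5 26.4 mid 1.95 gap -5.1 8.9
-2 edges -23.1 26.3 mid 1.6 gap -5.0 8.9
2 edges -23.1 26.9 mid 1.9 gap -5.0 8.8
6 edges -22.9 26.8 mid 1.95 gap -5.0 8.8
10 edges -22.8 26.7 mid 1.94 gap -4.9 8.8
14 edges -22.7 26.6 mid 1.92 gap -3.3 -2.5
18 edges -22.5 26.4 mid 1.92 gap -4.9 -4.1
22 edges -23.2 26.3 mid 1.55 gap -0.1 0.7
26 edges -23.1 26.8 mid 1.85 gap 9.4 10.2
30 edges -23.0 26.9 mid 1.93 gap -1.7 -0.9
34 edges -22.9 26.8 mid 1.94 gap -4.8 -4.0
38 edges -22.7 26.5 mid 1.9 gap 0.7 1.5
42 edges -23.2 26.4 mid 1.62 gap -12.4 -11.7
46 edges -23.2 26.3 mid 1.55 gap -20.1 -19.2
166 75 [0.8  1.64] -3.9 5.2
199 79 [0.56 1.5 ] -11.3 12.1
206 256 [0.14 1.57] -5.1 8.7
237 1004 [-0.27  1.25] -9.1 9.0
```

```bash
python3 -m crank '[[0,0.006,0.1,0,0,0,0.9],[0,0.006,0.2,0,0,0,0.9],[0,0.006,0.26,0,0,0,0.9],[0,0.006,0.32,0,0,0,0.9],[0,0.006,0.38,0,0,0,0.9],[0,0.006,0.44,0,0,0,0.9],[0,0.006,0.48,0,0,0,0.9],[0,0.006,0.48,0,0,0,0.9],[0,0.006,0.48,0,0,0,0.9]]'
```

```text
time_s: 6.35
eef_pos: [572.0, -142.6, 203.1]
ee_rot: [0.0, 0.559, 0.829, 0.0]
force: [-0.2, 0.1, 0.0]
grip_width: 0.196
grip_force: 39.0
```

```bash
python3 -m crank '[[0,0,0.01,0,0,0,0.9],[0,0,0.02,0,0,0,0.9],[0,0,0.02,0,0,0,0.9],[0,0,0.02,0,0,0,0.9]]'
python3 - <<'E'
from h import *
s=status.sense();print(s["eef_pos"],s["force"])
p,d,K,T=grab("wrist");W=cloud(d,K,T)[d>0]
a=np.radians(22.2);ex=np.array([np.cos(a),np.sin(a)]);ey=np.array([-ex[1],ex[0]])
c=s["eef_pos"][:2];L=np.c_[(W[:,:2]-c)@ex,(W[:,:2]-c)@ey,W[:,2]]
q=L[np.hypot(L[:,0],L[:,1])<16];h=np.histogram(q[:,2],np.arange(144,174,1));print(dict(zip(h[1].astype(int),h[0])))
E
```

```text
time_s: 6.75
eef_pos: [572.1, -142.5, 201.5]
ee_rot: [0.0, 0.559, 0.829, 0.0]
force: [-0.9, 0.4, 3.6]
grip_width: 0.204
grip_force: 39.2
[ 572.08292567 -142.53194281  201.48355186] [-0.92728246  0.43540848  3.63543205]
{np.int64(144): np.int64(0), np.int64(145): np.int64(2), np.int64(146): np.int64(0), np.int64(147): np.int64(0), np.int64(148): np.int64(38), np.int64(149): np.int64(236), np.int64(150): np.int64(200), np.int64(151): np.int64(26), np.int64(152): np.int64(22), np.int64(153): np.int64(57), np.int64(154): np.int64(338), np.int64(155): np.int64(275), np.int64(156): np.int64(31), np.int64(157): np.int64(10), np.int64(158): np.int64(10), np.int64(159): np.int64(8), np.int64(160): np.int64(11), np.int64(161): np.int64(14), np.int64(162): np.int64(8), np.int64(163): np.int64(14), np.int64(164): np.int64(9), np.int64(165): np.int64(11), np.int64(166): np.int64(7), np.int64(167): np.int64(16), np.int64(168): np.int64(22), np.int64(169): np.int64(3), np.int64(170): np.int64(9), np.int64(171): np.int64(11), np.int64(172): np.int64(18)}
```

The collar's top reads 155 mm, so it is seated on the bracket. I'll release it and rise.

```bash
python3 -m crank '[[0,0,0,0,0,0,0.7],[0,0,0,0,0,0,0.6],[0,0,0,0,0,0,0.5],[0,0,0,0,0,0,0.4],[0,0,-0.1,0,0,0,0.3],[0,0,-0.25,0,0,0,0.2],[0,0,-0.5,0,0,0,0],[0,0,-0.75,0,0,0,0],[0,0,-0.75,0,0,0,0]]' && python3 -m crank '[[0.3,0,0,0,0,0.19,0],[0.6,0,0,0,0,0.38,0],[0.9,0,0,0,0,0.57,0],[1,0,0,0,0,0.76,0],[1,0,0,0,0,0.95,0],[1,0,0,0,0,1,0],[1,0,0,0,0,1,0]]' && python3 -m crank '[[0,0,0,0,0,0.19,0],[0,0,0,0,0,0.38,0],[0,0,0,0,0,0.57,0],[0,0,0,0,0,0.76,0],[0,0,0,0,0,0.95,0],[0,0,0,0,0,1,0],[0,0,0,0,0,1,0]]'
python3 - <<'E'
from h import *
s=status.sense();print(s["eef_pos"],s["force"],s["joints"].round(2))
M=R.from_quat(np.roll(s["ee_rot"],-1)).as_matrix();print(M.round(3))
p,d,K,T=grab("side");W=cloud(d,K,T);z=W[...,2]
q=W[(d>0)&(np.hypot(W[...,0]-572,W[...,1]+142.5)<16)&(z>157)&(z<225)];print("pin",len(q),np.percentile(q[:,2],97))
for a,b in((160,180),(190,214)):
    k=q[(q[:,2]>a)&(q[:,2]<b)];print(k.mean(0).round(1))
h=W[(d>0)&(np.hypot(W[...,0]-559,W[...,1]-9)<20)&(z>190)&(z<226)];print("handle",cyl(h[h[:,2]<217],10,(559,9)))
cv2.imwrite("pics/s3.png",cv2.resize(p[140:290,200:370],None,fx=3,fy=3)[:,:,::-1])
tgt=np.array([558.8,9.5,201.5]);print("tool shift",(M.T@(tgt-s["eef_pos"])).round(1))
E
```

```text
time_s: 7.7
eef_pos: [572.8, -142.9, 280.3]
ee_rot: [0.003, 0.559, 0.829, 0.001]
force: [-0.2, 0.0, 0.1]
grip_width: 1.001
grip_force: 0.0
time_s: 8.4
eef_pos: [534.2, -49.7, 275.9]
ee_rot: [-0.0, 0.834, 0.552, -0.0]
force: [0.2, -0.3, 0.0]
grip_width: 0.998
grip_force: 0.0
time_s: 9.1
eef_pos: [534.3, -49.9, 275.9]
ee_rot: [-0.0, 0.981, 0.192, -0.0]
force: [-0.1, -0.1, -0.4]
grip_width: 0.999
grip_force: 0.0
[534.25754166 -49.89043872 275.85276289] [-0.09340088 -0.05301772 -0.40326426] [-0.31  0.32  1.42  0.    1.4   0.87]
[[ 0.926  0.377 -0.   ]
 [ 0.377 -0.926  0.   ]
 [-0.    -0.    -1.   ]]
pin 200 217.6923050083166
[ 569.4 -144.1  169.8]
[ 566.8 -145.7  202.1]
handle [561.22112265  10.02441999]
tool shift [ 45.1 -45.8  74.4]
```

View pics/s3.png

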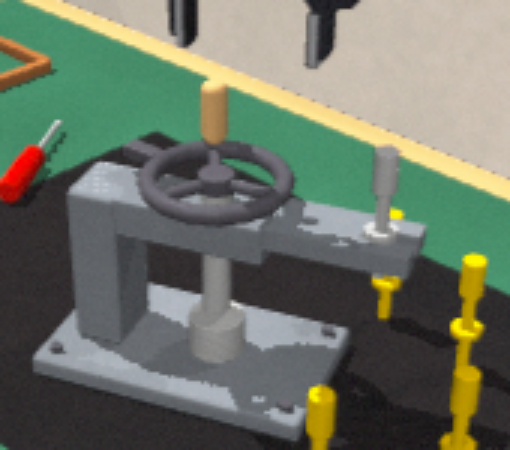

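The pin now hangs in the notch by its collar, upright, at crop (382,235), and the bore is empty. The handle is next, at crop (214,110).

```bash
python3 -m crank '[[0.25,-0.25,0,0,0,0,0],[0.45,-0.46,0,0,0,0,0],[0.45,-0.46,0.1,0,0,0,0],[0.45,-0.46,0.4,0,0,0,0],[0.45,-0.46,0.74,0,0,0,0],[0.45,-0.46,0.74,0,0,0,0]]' && python3 -m crank '[[0,0,0,0,0,0,0.5],[0,0,0,0,0,0,0.7],[0,0,0,0,0,0,0.8],[0,0,0,0,0,0,0.9],[0,0,0,0,0,0,0.9],[0,0,0,0,0,0,0.9],[0,0,0,0,0,0,0.9],[0,0,0,0,0,0,0.9]]' 50
python3 - <<'E'
from h import *
s=status.sense();print(s["eef_pos"],s["force"],s["wrist_torque"])
E
```

```text
time_s: 9.75
eef_pos: [556.7, 9.6, 197.9]
ee_rot: [-0.001, 0.981, 0.192, -0.004]
force: [-0.5, -0.2, -0.2]
grip_width: 0.993
grip_force: 0.0
time_s: 10.55
eef_pos: [559.0, 9.7, 202.9]
ee_rot: [0.0, 0.982, 0.191, 0.001]
force: [-1.4, 0.4, 6.0]
grip_width: 0.221
grip_force: 48.8
[559.02335257   9.69546419 202.89400207] [-1.35396624  0.44783482  5.9716907 ] [0.02844918 0.17172879 0.00731303]
```

```bash
cat >> h.py <<'E'
def arc(f0,fs,z=0,r=50):
    a=np.radians
    for f in fs: print("[%.3f,%.3f,%g,0,0,0,0.9]"%(r*(np.cos(a(f))-np.cos(a(f0)))/100,-r*(np.sin(a(f))-np.sin(a(f0)))/100,z),end=",")
    print()
E
python3 -c "
from h import *
arc(24,[14,0,-15,-30,-45,-60,-75,-90,-105,-120,-130,-135],-0.015)"
```

```text
[0.028,0.082,-0.015,0,0,0,0.9],[0.043,0.203,-0.015,0,0,0,0.9],[0.026,0.333,-0.015,0,0,0,0.9],[-0.024,0.453,-0.015,0,0,0,0.9],[-0.103,0.557,-0.015,0,0,0,0.9],[-0.207,0.636,-0.015,0,0,0,0.9],[-0.327,0.686,-0.015,0,0,0,0.9],[-0.457,0.703,-0.015,0,0,0,0.9],[-0.586,0.686,-0.015,0,0,0,0.9],[-0.707,0.636,-0.015,0,0,0,0.9],[-0.778,0.586,-0.015,0,0,0,0.9],[-0.810,0.557,-0.015,0,0,0,0.9],
```

```bash
python3 -m crank '[[0.028,0.082,-0.015,0,0,0,0.9],[0.043,0.203,-0.015,0,0,0,0.9],[0.026,0.333,-0.015,0,0,0,0.9],[-0.024,0.453,-0.015,0,0,0,0.9],[-0.103,0.557,-0.015,0,0,0,0.9],[-0.103,0.557,-0.015,0,0,0,0.9]]'
python3 -c "
from h import *
s=status.sense();d=s['eef_pos'][:2]-[524.2,-26.6];a=np.radians(22.2);x=d@[np.cos(a),np.sin(a)];y=d@[-np.sin(a),np.cos(a)];print(x,y,np.hypot(x,y),np.degrees(np.arctan2(y,x)),s['force'])
arc(-45,[-55,-70,-85,-100,-115,-130,-140,-145])"
```

```text
time_s: 11.15
eef_pos: [569.4, -47.9, 203.1]
ee_rot: [0.0, 0.982, 0.19, -0.001]
force: [1.0, -1.4, -7.2]
grip_width: 0.219
grip_force: 49.4
33.79725166537193 -36.830671054617184 49.98752394814032 -47.45930182246875 [ 0.96787521 -1.36152409 -7.1711054 ]
[-0.067,0.056,0,0,0,0,0.9],[-0.183,0.116,0,0,0,0,0.9],[-0.310,0.145,0,0,0,0,0.9],[-0.440,0.139,0,0,0,0,0.9],[-0.565,0.100,0,0,0,0,0.9],[-0.675,0.029,0,0,0,0,0.9],[-0.737,-0.032,0,0,0,0,0.9],[-0.763,-0.067,0,0,0,0,0.9],
```

```bash
python3 -m crank '[[-0.067,0.056,0.008,0,0,0,0.9],[-0.183,0.116,0.008,0,0,0,0.9],[-0.310,0.145,0.008,0,0,0,0.9],[-0.440,0.139,0.008,0,0,0,0.9],[-0.565,0.100,0.008,0,0,0,0.9],[-0.675,0.029,0.008,0,0,0,0.9],[-0.737,-0.032,0.008,0,0,0,0.9],[-0.763,-0.067,0.008,0,0,0,0.9],[-0.763,-0.067,0.008,0,0,0,0.9]]'
cat >> h.py <<'E'
def where():
    s=status.sense();d=s['eef_pos'][:2]-[524.2,-26.6];a=np.radians(22.2);E=np.array([[np.cos(a),np.sin(a)],[-np.sin(a),np.cos(a)]]);x,y=E@d
    print("xy",x.round(2),y.round(2),"r",np.hypot(x,y).round(2),"ang",np.degrees(np.arctan2(y,x)).round(2),"F ex,ey,z",(E@s['force'][:2]).round(1),s['force'][2].round(1),s['time_s'])
E
python3 -c "
from h import *
where()
arc(-145,[-150,-155,-160,-165,-170,-175,-180,-185])"
```

```text
time_s: 12.05
eef_pos: [496.2, -67.8, 203.0]
ee_rot: [-0.0, 0.981, 0.192, 0.0]
force: [1.9, 4.6, -2.0]
grip_width: 0.216
grip_force: 49.9
xy -41.51 -27.53 r 49.81 ang -146.45 F ex,ey,z [3.5 3.6] -2.0 12.05
[-0.023,-0.037,0,0,0,0,0.9],[-0.044,-0.075,0,0,0,0,0.9],[-0.060,-0.116,0,0,0,0,0.9],[-0.073,-0.157,0,0,0,0,0.9],[-0.083,-0.200,0,0,0,0,0.9],[-0.089,-0.243,0,0,0,0,0.9],[-0.090,-0.287,0,0,0,0,0.9],[-0.089,-0.330,0,0,0,0,0.9],
```

```bash
python3 -m crank '[[-0.023,-0.037,0,0,0,0,0.9],[-0.044,-0.075,0,0,0,0,0.9],[-0.060,-0.116,0,0,0,0,0.9],[-0.073,-0.157,0,0,0,0,0.9],[-0.083,-0.200,0,0,0,0,0.9],[-0.083,-0.200,0,0,0,0,0.9],[-0.083,-0.200,0,0,0,0,0.9]]'; python3 -c "
from h import *
where()"
python3 -m crank '[[-0.005,-0.043,0,0,0,0,0.9],[-0.005,-0.065,0,0,0,0,0.9],[-0.005,-0.065,0,0,0,0,0.9],[-0.005,-0.065,0,0,0,0,0.9]]'; python3 -c "
from h import *
where()"
```

```text
time_s: 12.75
eef_pos: [481.7, -52.6, 202.9]
ee_rot: [-0.0, 0.981, 0.192, 0.0]
force: [3.3, 3.7, 1.7]
grip_width: 0.214
grip_force: 50.3
xy -49.19 -8.06 r 49.85 ang -170.7 F ex,ey,z [4.4 2.2] 1.7 12.75
time_s: 13.15
eef_pos: [478.7, -46.9, 202.9]
ee_rot: [-0.0, 0.982, 0.191, -0.0]
force: [1.6, 2.4, 4.6]
grip_width: 0.219
grip_force: 50.5
xy -49.77 -1.58 r 49.79 ang -178.18 F ex,ey,z [2.4 1.7] 4.6 13.15
```

```bash
for i in 1; do python3 -m crank '[[0,-0.01,0,0,0,0,0.9],[0,-0.02,0,0,0,0,0.9],[0,-0.02,0,0,0,0,0.9],[0,-0.02,0,0,0,0,0.9]]' >/dev/null; python3 -c "
from h import *
where()"; done; python3 -m crank '[[0,-0.01,0,0,0,0,0.9],[0,-0.02,0,0,0,0,0.9],[0,-0.02,0,0,0,0,0.9],[0,-0.02,0,0,0,0,0.9]]' >/dev/null; python3 -c "
from h import *
where()"; python3 -m crank '[[0,-0.01,0,0,0,0,0.9],[0,-0.01,0,0,0,0,0.9],[0,-0.01,0,0,0,0,0.9],[0,-0.01,0,0,0,0,0.9]]' >/dev/null; python3 -c "
from h import *
where()"
```

```text
xy -49.78 0.08 r 49.78 ang 179.91 F ex,ey,z [ 0.4 -1.3] 5.7 13.55
xy -49.78 0.37 r 49.78 ang 179.57 F ex,ey,z [  0.9 -11.7] 1.4 13.95
xy -49.75 0.51 r 49.75 ang 179.41 F ex,ey,z [ -0.2 -16.7] -0.8 14.35
```

The stop is at y ≈ 0.05 (q = 0): the angle stalls and the tangential force reaches 17 N. I'll unload, then wind back two turns.

```bash
python3 -m crank '[[0,0.034,0,0,0,0,0.9],[0,0.034,0,0,0,0,0.9],[0,0.034,0,0,0,0,0.9]]'; python3 -c "
from h import *
where()
arc(180,range(195,361,15)); arc(0,range(15,181,15))"
```

```text
time_s: 14.65
eef_pos: [478.2, -45.7, 202.9]
ee_rot: [0.0, 0.982, 0.191, 0.0]
force: [1.0, -0.6, 6.1]
grip_width: 0.221
grip_force: 51.0
xy -49.79 -0.29 r 49.79 ang -179.67 F ex,ey,z [ 0.7 -0.9] 6.1 14.65
[0.017,0.129,0,0,0,0,0.9],[0.067,0.250,0,0,0,0,0.9],[0.146,0.354,0,0,0,0,0.9],[0.250,0.433,0,0,0,0,0.9],[0.371,0.483,0,0,0,0,0.9],[0.500,0.500,0,0,0,0,0.9],[0.629,0.483,0,0,0,0,0.9],[0.750,0.433,0,0,0,0,0.9],[0.854,0.354,0,0,0,0,0.9],[0.933,0.250,0,0,0,0,0.9],[0.983,0.129,0,0,0,0,0.9],[1.000,0.000,0,0,0,0,0.9],
[-0.017,-0.129,0,0,0,0,0.9],[-0.067,-0.250,0,0,0,0,0.9],[-0.146,-0.354,0,0,0,0,0.9],[-0.250,-0.433,0,0,0,0,0.9],[-0.371,-0.483,0,0,0,0,0.9],[-0.500,-0.500,0,0,0,0,0.9],[-0.629,-0.483,0,0,0,0,0.9],[-0.750,-0.433,0,0,0,0,0.9],[-0.854,-0.354,0,0,0,0,0.9],[-0.933,-0.250,0,0,0,0,0.9],[-0.983,-0.129,0,0,0,0,0.9],[-1.000,-0.000,0,0,0,0,0.9],
```

```bash
python3 -m crank '[[0.017,0.129,0,0,0,0,0.9],[0.067,0.250,0,0,0,0,0.9],[0.146,0.354,0,0,0,0,0.9],[0.250,0.433,0,0,0,0,0.9],[0.371,0.483,0,0,0,0,0.9],[0.500,0.500,0,0,0,0,0.9],[0.629,0.483,0,0,0,0,0.9],[0.750,0.433,0,0,0,0,0.9],[0.854,0.354,0,0,0,0,0.9],[0.933,0.250,0,0,0,0,0.9],[0.983,0.129,0,0,0,0,0.9],[1.000,0.000,0,0,0,0,0.9]]'; python3 -c "
from h import *
where()"; python3 -m crank '[[-0.017,-0.129,0,0,0,0,0.9],[-0.067,-0.250,0,0,0,0,0.9],[-0.146,-0.354,0,0,0,0,0.9],[-0.250,-0.433,0,0,0,0,0.9],[-0.371,-0.483,0,0,0,0,0.9],[-0.500,-0.500,0,0,0,0,0.9],[-0.629,-0.483,0,0,0,0,0.9],[-0.750,-0.433,0,0,0,0,0.9],[-0.854,-0.354,0,0,0,0,0.9],[-0.933,-0.250,0,0,0,0,0.9],[-0.983,-0.129,0,0,0,0,0.9],[-1.000,0.000,0,0,0,0,0.9]]'; python3 -c "
from h import *
where()"
```

```text
time_s: 15.85
eef_pos: [570.9, -7.7, 202.9]
ee_rot: [0.0, 0.982, 0.191, -0.0]
force: [-3.9, -3.6, 7.7]
grip_width: 0.212
grip_force: 51.3
xy 50.36 -0.12 r 50.36 ang -0.14 F ex,ey,z [-5.  -1.9] 7.7 15.85
time_s: 17.05
eef_pos: [478.2, -46.2, 202.9]
ee_rot: [-0.0, 0.982, 0.191, 0.0]
force: [7.4, 4.7, 4.2]
grip_width: 0.217
grip_force: 51.0
xy -49.98 -0.78 r 49.99 ang -179.11 F ex,ey,z [8.6 1.6] 4.2 17.05
```

One turn is done and tracking is good. Now the second turn.

```bash
python3 -m crank '[[0.017,0.129,0,0,0,0,0.9],[0.067,0.250,0,0,0,0,0.9],[0.146,0.354,0,0,0,0,0.9],[0.250,0.433,0,0,0,0,0.9],[0.371,0.483,0,0,0,0,0.9],[0.500,0.500,0,0,0,0,0.9],[0.629,0.483,0,0,0,0,0.9],[0.750,0.433,0,0,0,0,0.9],[0.854,0.354,0,0,0,0,0.9],[0.933,0.250,0,0,0,0,0.9],[0.983,0.129,0,0,0,0,0.9],[1.000,0.000,0,0,0,0,0.9]]'; python3 -c "
from h import *
where()"; python3 -m crank '[[-0.017,-0.129,0,0,0,0,0.9],[-0.067,-0.250,0,0,0,0,0.9],[-0.146,-0.354,0,0,0,0,0.9],[-0.250,-0.433,0,0,0,0,0.9],[-0.371,-0.483,0,0,0,0,0.9],[-0.500,-0.500,0,0,0,0,0.9],[-0.629,-0.483,0,0,0,0,0.9],[-0.750,-0.433,0,0,0,0,0.9],[-0.854,-0.354,0,0,0,0,0.9],[-0.933,-0.250,0,0,0,0,0.9],[-0.983,-0.129,0,0,0,0,0.9],[-1.000,0.000,0,0,0,0,0.9]]'; python3 -m crank '[[0,0,0,0,0,0,0.9],[0,0,0,0,0,0,0.9],[0,0,0,0,0,0,0.9],[0,0,0,0,0,0,0.9]]';python3 -c "
from h import *
where()"
```

```text
time_s: 18.25
eef_pos: [571.2, -8.5, 202.9]
ee_rot: [0.0, 0.982, 0.191, -0.0]
force: [-2.7, -3.3, 9.6]
grip_width: 0.216
grip_force: 51.5
xy 50.34 -0.96 r 50.35 ang -1.09 F ex,ey,z [-3.8 -2. ] 9.6 18.25
time_s: 19.45
eef_pos: [478.3, -46.3, 202.9]
ee_rot: [-0.0, 0.982, 0.191, 0.0]
force: [7.0, 4.6, 4.3]
grip_width: 0.217
grip_force: 51.0
time_s: 19.85
eef_pos: [478.4, -46.1, 202.8]
ee_rot: [0.0, 0.982, 0.191, -0.0]
force: [0.0, -1.1, 6.8]
grip_width: 0.216
grip_force: 51.3
xy -49.77 -0.76 r 49.78 ang -179.12 F ex,ey,z [-0.4 -1. ] 6.8 19.85
```

```bash
python3 -m crank '[[0,-0.009,0,0,0,0,0.9],[0,-0.009,0,0,0,0,0.9],[0,-0.009,0,0,0,0,0.9],[0,-0.009,0,0,0,0,0.9],[0,-0.009,0,0,0,0,0.9]]';python3 - <<'E'
from h import *
where()
p,d,K,T=grab("side")
cv2.imwrite("pics/s4.png",cv2.resize(p[110:400,140:430],None,fx=2,fy=2)[:,:,::-1])
where()
E
```

```text
time_s: 20.35
eef_pos: [478.0, -45.2, 202.8]
ee_rot: [0.0, 0.982, 0.191, -0.0]
force: [0.5, -0.5, 7.6]
grip_width: 0.217
grip_force: 51.3
xy -49.79 0.26 r 49.79 ang 179.7 F ex,ey,z [ 0.3 -0.7] 7.6 20.35
xy -49.77 0.27 r 49.77 ang 179.69 F ex,ey,z [ 0.3 -0.8] 7.2 20.4
```

View pics/s4.png

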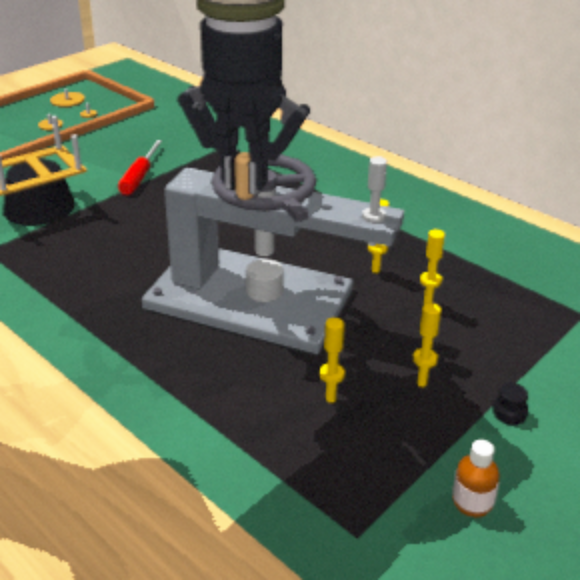

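The handle is gripped at (243,175), at the stop angle plus two turns and within about 0.3°. The pin is still parked at (376,210), and the bystanders in this view are as they were.

```bash
python3 -c "
from rig import ticket
print(ticket.finish_job())"
```

```text
the job is handed in; nothing more can be done
None
```

The job is handed in at 20.4 s: the pin hangs parked in the notch, the press was closed to its stop and backed off two turns (within about 0.3° by the arm's readings), and the gripper still holds the handle.

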